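# Lever up a drill-stand base and pack its front edge

## Task

The heavy grey drill-stand base must stand a little higher in front: take the pry bar, put its blade over the fulcrum block into the notch in the base's front edge, lever the edge up by gently pressing the handle down, and lock the handle under the lip of the keeper bracket. With the edge held up, slide the stepped wooden block's thin tread under the front edge, just right of the notch, near the middle, until its heel meets the edge, without shoving the base; then free the bar, let the base gently down onto the block and draw the bar right out of the notch and lay it down. Move the base only with the bar, never with the gripper, and leave the other things on the bench alone.

Things in the scene. Friction and masses are not known exactly. Their poses are not given: they have to be found in the camera images.
- stand_base: Heavy loose grey cast base, 2 to 3.5 kg, flat on the bench: plate 120 (x) x 180 (y) x 24 mm, round boss (top at 54 mm) in the middle. Origin: centre of underside; x from the front edge (robot side, x = -60 mm) to the rear, y left, z up. Pry notch in the front edge, y = +15 to +65 mm, open below and in front: 25 mm deep, 14 mm high. The edge there weighs 10 to 18 N.
- base_front (a point): Middle of the base's front lower edge (x = -60 mm, y = 0, at bench height when it lies flat); same axes as the base. With the handle pressed on the keeper's foot it stands about 17 to 18 mm up (16.6 mm or more: low enough to swing under the lip), locked about 12 to 15 mm up; with the base let down on the block, about 9 mm.
- notch_mouth (a point): Middle of the pry notch's mouth, at the front edge, at bench height; same axes as the base.
- fulcrum: Fixed fulcrum: wooden block 40 x 60 mm with a round steel bar (16 mm across) along y on top, highest point 22 mm above the bench. Origin: centre of its underside; x points to the base, whose notch mouth is about 45 mm ahead (x) of the fulcrum's axis, y to the left, z up.
- keeper: Fixed delicate dark C bracket, 20 mm in x, about 180 mm behind the fulcrum (robot's side), axes alike; origin on the bench in mid-slot. Foot y -60..+26 mm, top at 15 mm; post y +12..+26; lip y -14..+26, z 38..48. Slot open to the right (-y). The handle's end, pressed down near the foot and swung left, is held up against the lip by the base's weight, about level. Swinging under load takes up to 10 N. Press gently (under 40 N).
- pry_bar: Loose straight steel pry bar, 250 mm, 0.32 kg, flat underside. Origin: mid-length, on the underside; x along it to the blade's tip, z up. Handle from x = -125 to +35 mm, 16 mm wide, 16 mm high (then 11 mm high to x = +47 mm); blade 20 mm wide, 5 mm thick to the tip at x = +125 mm.
- bar_grip (a point): Good place to hold the bar: middle of the handle's section, 170 mm behind the tip, 8 mm above the underside, 20 to 30 mm behind the bar's balance point; axes as the bar. A leaning tube stands behind the bar's place, about 100 mm beyond it, further from the robot.
- bar_tip (a point): The bar's tip, on the underside; axes as the bar.
- step_block: Loose stepped block of pale wood, 0.06 kg, 52 mm long (x), 30 mm wide (y). Its +x half is a thin tread 26 mm long and 7 mm high, its -x half a heel 26 mm long and 30 mm high, to be held across its width. Origin: on the underside, at the heel's front face. To its right, at y = -0.15 to 0, x = 0.43 to 0.70 m, stands a green bench vice 110 mm high: pass above it.
- step_heel (a point): Centre of the block's heel (15 mm above the underside, 13 mm behind the heel's front face); axes as the block, x to the tread's nose.
- step_nose (a point): Front end of the block's tread, half-way up it (26 mm ahead of the heel's front face); axes as the block.
- tape_rule: Bystander: loose square tape rule, 78 x 81 x 34 mm.
- blue_ring_cap: Bystander: loose round cap, 42 mm across, 24 mm high.
There are look-alikes about, which are no part of the job. There is more than one size of the step_block; the job needs the smaller.

How it is judged:
By the outcome, as a careful person would: the job done as asked, in the order asked, and still so for the second after the job is handed in, with the robot touching nothing.
It also fails if it takes over 72 s, if anything falls off the work surface, if the arm or the gripper's body presses on something with over 40 N, if the wrist force passes 120 N, or if a joint passes its speed limit or range.

## Robot

A 6-joint arm with a two-finger parallel gripper is mounted at the origin on a cart in front of the work surface, level with it; the furniture and walls round the work are solid. World frame = base frame: x ahead of the robot, y to its left, z up, the work surface at z = 0. Lengths are in m, angles in degrees, forces in N, time in s.
With the tool pointing down it reaches from about 0.4 to 0.925 m from the base axis. Payload 12.5 kg.
Tool frame: the origin (TCP) lies midway between the tips of the shut fingers; the grasp point (between the pads) lies 19 mm behind it (bot.hold_point_z is the distance from the TCP to the grasp point, in m); z points along the fingers, y is the line along which they close (so a half turn about z gives the same grasp; the last joint's range is limited). The gripper opens to 95 mm and grips with 3 to 60 N. Pads are 20 mm wide; open, the fingers measure 119 mm over their backs; the gripper's body (75 mm by 180 mm) begins 59 mm behind the grasp point.
Start: joints at [-72.8, 28.126, 89.318, -0, 62.55, -6.05], TCP at [0.247, -0.574, 0.215] pointing down, gripper open.
Joint ranges: [-177.58, 177.58], [-47.91, 125.51], [2.72, 160], [-65.01, 245.01], [3.68, 167.84], [-153.87, 153.87]. Speed limits (degrees/s): [127.2, 127.2, 159.86, 180, 180, 180].

## Interface

Orientations are given as a 3x3 rotation matrix whose columns are the frame's x, y, z axes.
In Python, from rig import bot, viewer, finish_job gives the robot as it stands.
- The arm moves only by the tool jog_arm, never from a script. Its argument "plan" is a list of rows, each a list of 7 numbers: the opening, from 0 (shut) to 1 (fully open), then the shift along the tool's x, y, z in cm, then the turn, a rotation vector about the tool's x, y, z in degrees. In form: [[claw, tx, ty, tz, rx, ry, rz], ...]. A call has 1 to 10 rows; each row shifts and turns the commanded pose from where the row before left it, along the tool's axes as they then stand; what a row does not reach is not made up. A row lasts 1/10 s, in which the tool goes at most 50 mm and 8.59 degrees, less where a joint would pass 70% of its speed; a pose out of reach is approached as far as the arm can. A call with a gripper value outside its range is refused whole. The fingers move at their own pace and stop on an object; "squeeze" is the grip in N (left out, the last holds). Time passes only in rows, so rows that do not move let the fingers close. It gives the time, the measured TCP pose, the force, the opening and the grip force at its end, in the units of the state.
- bot.state(): the state, without advancing time (a new reading comes with each control period).
- viewer.camera(name): name is "side" or "top" or "wrist"; returns the picture (480x640x3 uint8, blue, green, red); there is no depth.
- viewer.camera_model(name): a dict with "intrinsics" (3x3 intrinsics, pixels), "k1" (the pictures are not rectified: a ray, as slopes to the right and down, at radius r is drawn at 1 + k1 r^2 times it, then the intrinsics apply), "camera_from_world" (4x4, takes a point from world to camera coordinates); the wrist camera has in their place "mount" (4x4, takes a point from camera to tool coordinates, whose origin is the TCP and whose axes are the flange's). Camera axes: x right, y up, looking along -z (the intrinsics and any distortion apply to the point x, -y, -z); pixel columns grow to the right and rows downward; lengths in m; the calibration is good to about 2 mm. A picture is of the moment at which its call begins: read the wrist's pose just before it. camera_model takes no time and is no camera call.
- finish_job(): hands the job in; it is judged then, once.
The state is a dict: "time": time; "qpos": joint angles; "joint_vel": joint speeds; "joint_efforts": joint torques, N m; "position": TCP position; "tcp_rot": TCP orientation; "ft_force": force on the tool from outside, world axes, zero at the start; "ft_torque": the same for the moment, N m; "opening": opening from 0.0 (shut) to 1.0 (fully open); "finger_force": force on a finger pad.
Only numpy, scipy, OpenCV 4.12 (cv2) and the standard library are available. Lean on these libraries where they do the work, as an engineer would, in place of code of your own. Each camera call takes 0.05 s, during which the arm holds its last target. There are 200 camera calls.

## Working session

There is one attempt and no reset: what is moved stays moved. The work goes in short steps, Python scripts to look and compute and a tool call to move; the robot and the scene stay as the last step left them, time stands still between calls to the robot, and variables do not carry over. Pictures are saved under pics/ and viewed, at most 10 in all, crops included, and the job is handed in when it is done.

Besides the shell and the picture viewer there is one more tool, called in YAML: its name, and indented under it one key for each argument. jog_arm: Moves the arm, as the interface text tells. Its arguments: {"type":"object","properties":{"plan":{"type":"array"},"squeeze":{"type":"number"}},"required":["plan"]}

```bash
ls; mkdir -p pics
python3 - <<'E'
from rig import bot, viewer
import cv2, numpy as np
np.set_printoptions(precision=4,suppress=True)
for n in ("top","side"):
    cv2.imwrite(f"pics/{n}0.png",viewer.camera(n)); print(n,viewer.camera_model(n))
print(viewer.camera_model("wrist")); print(bot.state(),bot.hold_point_z)
E
```

```text
pics
top {'intrinsics': array([[504.5861,   0.    , 321.2734],
       [  0.    , 504.5861, 239.2782],
       [  0.    ,   0.    ,   1.    ]]), 'k1': 0.027651496516973677, 'camera_from_world': array([[ 0.0232, -0.9997, -0.0042,  0.1454],
       [ 0.9807,  0.022 ,  0.1941, -0.5974],
       [-0.194 , -0.0087,  0.981 , -1.0278],
       [ 0.    ,  0.    ,  0.    ,  1.    ]])}
side {'intrinsics': array([[579.9992,   0.    , 315.5651],
       [  0.    , 579.9992, 245.646 ],
       [  0.    ,   0.    ,   1.    ]]), 'k1': -0.049466881829797846, 'camera_from_world': array([[-0.8682, -0.496 , -0.0161,  0.6123],
       [ 0.3277, -0.5974,  0.7319, -0.1471],
       [-0.3726,  0.6302,  0.6812, -1.3122],
       [ 0.    ,  0.    ,  0.    ,  1.    ]])}
{'intrinsics': array([[383.3818,   0.    , 314.0024],
       [  0.    , 383.3818, 239.3739],
       [  0.    ,   0.    ,   1.    ]]), 'k1': -0.07193003287862788, 'mount': array([[ 0.0005,  0.9586,  0.2848,  0.0814],
       [ 1.    , -0.0002, -0.0013,  0.0002],
       [-0.0012,  0.2848, -0.9586, -0.1699],
       [ 0.    ,  0.    ,  0.    ,  1.    ]])}
{'time': 0.1, 'qpos': array([-72.8005,  28.1608,  89.3458,   0.0003,  62.5503,  -6.0502]), 'joint_vel': array([-0.053 , -0.1282, -0.04  ,  0.0354, -0.0088, -0.1033]), 'joint_efforts': array([  0.0039, -61.3623, -25.8606,   0.0694,   0.047 ,  -0.0001]), 'position': array([ 0.2467, -0.574 ,  0.2141]), 'tcp_rot': array([[ 0.9188,  0.3947, -0.0003],
       [ 0.3947, -0.9188,  0.0009],
       [ 0.0001, -0.001 , -1.    ]]), 'ft_force': array([ 0.9063,  0.4263, -1.0136]), 'ft_torque': array([ 0.0024,  0.0449, -0.0246]), 'finger_force': 0.0, 'opening': 0.9982293441439063} 0.0188
```

View pics/top0.png

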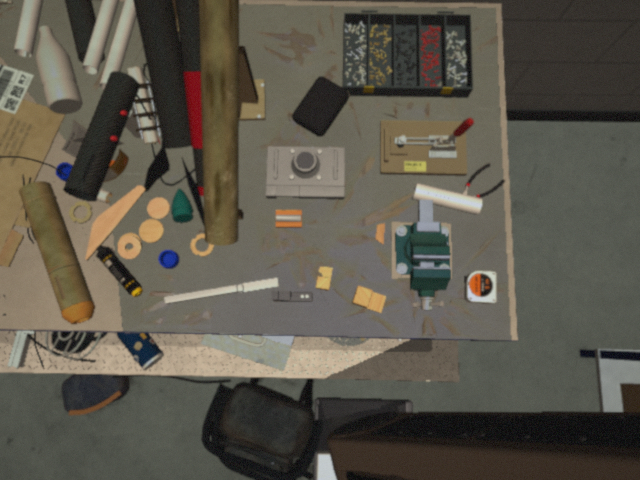

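View pics/side0.png

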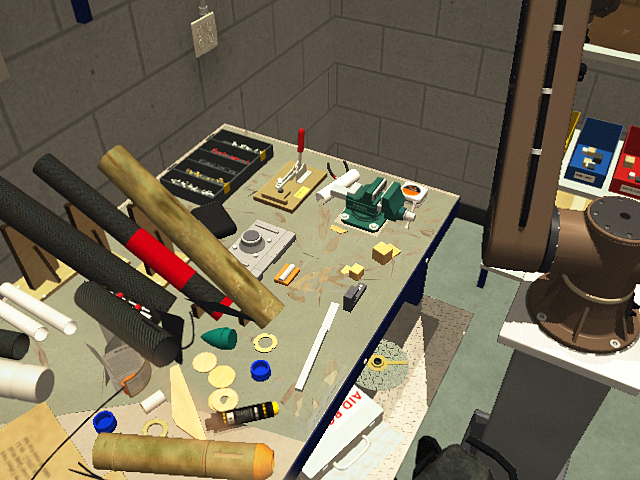

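The top view shows the base at about (305,172), the orange fulcrum at (288,218), the dark keeper at (292,296), the pale bar from (165,300) to (278,284), a small stepped block at (324,278) and a bigger one at (370,299). The vice is at (425,255).

```bash
cat > h.py <<'E'
from rig import bot, viewer
import cv2, numpy as np
np.set_printoptions(precision=4,suppress=True)
def cam(name, st=None):
    m=viewer.camera_model(name)
    if name=="wrist":
        T=np.eye(4); T[:3,:3]=st["tcp_rot"]; T[:3,3]=st["position"]
        wc=T@m["mount"]
    else: wc=np.linalg.inv(m["camera_from_world"])
    return dict(K=m["intrinsics"],k1=m["k1"],wc=wc)
def ray(c,uv):
    d=np.array([(uv[0]-c["K"][0,2])/c["K"][0,0],(uv[1]-c["K"][1,2])/c["K"][1,1]])
    r0=np.linalg.norm(d); r=r0
    for _ in range(20): r=r0/(1+c["k1"]*r*r)
    s=d*(r/r0 if r0 else 1)
    v=c["wc"][:3,:3]@np.array([s[0],-s[1],-1.]); return c["wc"][:3,3],v
def on(c,uv,z=0.):
    o,v=ray(c,uv); return o+v*((z-o[2])/v[2])
def tri(rays):
    A=np.zeros((3,3));b=np.zeros(3)
    for o,v in rays:
        v=v/np.linalg.norm(v);P=np.eye(3)-np.outer(v,v);A+=P;b+=P@o
    return np.linalg.solve(A,b)
def proj(c,p):
    q=np.linalg.inv(c["wc"])@np.append(p,1); s=np.array([q[0],-q[1]])/-q[2]
    s=s*(1+c["k1"]*(s@s)); return c["K"][:2,:2]@s+c["K"][:2,2]
E
python3 - <<'E'
from h import *
t=cam("top"); s=cam("side")
for n,uv,z in [("base fl",(266,197),0),("base fr",(344,197),0),("base top bl",(267,147),.024),("base br",(344,147),.024),("fulc",(288,218),.02),("keep",(292,296),.04),("barL",(165,300),.01),("barR",(278,284),.01),("small",(324,278),.02),("big",(370,299),.02)]:
    print(n,on(t,uv,z))
a=cv2.imread("pics/top0.png")[130:315,150:400]; b=cv2.imread("pics/side0.png")[200:400,200:440]
cv2.imwrite("pics/c0.png",np.vstack([cv2.resize(a,(800,592))[:592]]) )
cv2.imwrite("pics/c1.png",cv2.resize(b,(720,600),interpolation=cv2.INTER_CUBIC))
E
```

```text
base fl [0.7023 0.2895 0.    ]
base fr [0.7063 0.1093 0.    ]
base top bl [0.8149 0.2894 0.024 ]
base br [0.8188 0.1119 0.024 ]
fulc [0.6488 0.2353 0.02  ]
keep [0.4724 0.219  0.04  ]
barL [0.46   0.4994 0.01  ]
barR [0.5006 0.2528 0.01  ]
small [0.515  0.1513 0.02  ]
big [0.4714 0.0501 0.02  ]
```

View pics/c1.png

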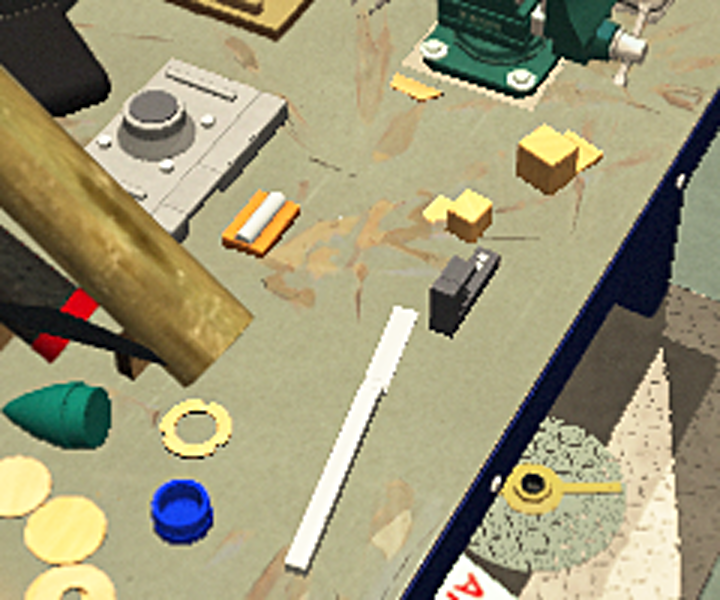

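The crop shows the bar with its thin blade at the near right end and its handle to the lower left. The small block is beside the keeper with its tread facing the base. The tube's low end is near crop (215,350).

Run:
```python
from h import *
from scipy.spatial.transform import Rotation as R
t=cam("top"); s=cam("side")
print("tube end", tri([ray(t,(222,243)),ray(s,(272,316))]))
print("bar L",tri([ray(t,(165,300)),ray(s,(300,388))]),"bar R",tri([ray(t,(278,284)),ray(s,(335,305))]))
st=bot.state()
for ty in (-.6,-.9,-1.2):
    p=st["position"].copy();r=R.from_matrix(st["tcp_rot"])
    for i in range(19):
        p=p+r.apply(np.array([4.7,ty,-.4])/100); r=r*R.from_rotvec([0,0,-4.1],degrees=True)
    print(ty,p,r.as_matrix()[:,0])
```

```text
tube end [0.5913 0.3797 0.0334]
bar L [0.4583 0.498  0.0125] bar R [ 0.5047  0.2551 -0.0054]
-0.6 [0.5664 0.1948 0.2908] [-0.1934  0.9811  0.001 ]
-0.9 [0.5206 0.221  0.2908] [-0.1934  0.9811  0.001 ]
-1.2 [0.4749 0.2472 0.2908] [-0.1934  0.9811  0.001 ]
```

jog_arm:
  plan:
    - [1,4.7,-1,-0.4,0,0,-4.1]
    - [1,4.7,-1,-0.4,0,0,-4.1]
    - [1,4.7,-1,-0.4,0,0,-4.1]
    - [1,4.7,-1,-0.4,0,0,-4.1]
    - [1,4.7,-1,-0.4,0,0,-4.1]
    - [1,4.7,-1,-0.4,0,0,-4.1]
    - [1,4.7,-1,-0.4,0,0,-4.1]
    - [1,4.7,-1,-0.4,0,0,-4.1]
    - [1,4.7,-1,-0.4,0,0,-4.1]
    - [1,4.7,-1,-0.4,0,0,-4.1]

```text
time: 1.1
position: [0.5257, -0.1932, 0.2545]
tcp_rot: [[0.432, 0.902, -0.0], [0.902, -0.432, 0.0], [-0.0, -0.0, -1.0]]
ft_force: [1.1, -0.5, -0.8]
opening: 1.003
finger_force: 0.0
```

jog_arm:
  plan:
    - [1,4.7,-1,-0.4,0,0,-4.1]
    - [1,4.7,-1,-0.4,0,0,-4.1]
    - [1,4.7,-1,-0.4,0,0,-4.1]
    - [1,4.7,-1,-0.4,0,0,-4.1]
    - [1,4.7,-1,-0.4,0,0,-4.1]
    - [1,4.7,-1,-0.4,0,0,-4.1]
    - [1,4.7,-1,-0.4,0,0,-4.1]
    - [1,4.7,-1,-0.4,0,0,-4.1]
    - [1,4.7,-1,-0.4,0,0,-4.1]
    - [1,0,0,0,0,0,0]
  squeeze: 60

```text
time: 2.1
position: [0.5035, 0.234, 0.2909]
tcp_rot: [[-0.2, 0.98, -0.0], [0.98, 0.2, 0.001], [0.001, 0.0, -1.0]]
ft_force: [-0.2, -0.4, -0.1]
opening: 0.996
finger_force: 0.0
```

Run:
```python
from h import *
import pickle
st=bot.state(); im=viewer.camera("wrist"); cv2.imwrite("pics/w1.png",im)
pickle.dump(st,open("w1.pkl","wb")); print(st["time"],st["position"],st["tcp_rot"],st["ft_force"],st["qpos"])
```

```text
2.1 [0.5035 0.234  0.2909] [[-0.2005  0.9797 -0.0001]
 [ 0.9797  0.2005  0.0008]
 [ 0.0008  0.0001 -1.    ]] [-0.2279 -0.4059 -0.0934] [18.0814 18.3487 93.1834  0.0504 68.4577  6.498 ]
```

View pics/w1.png

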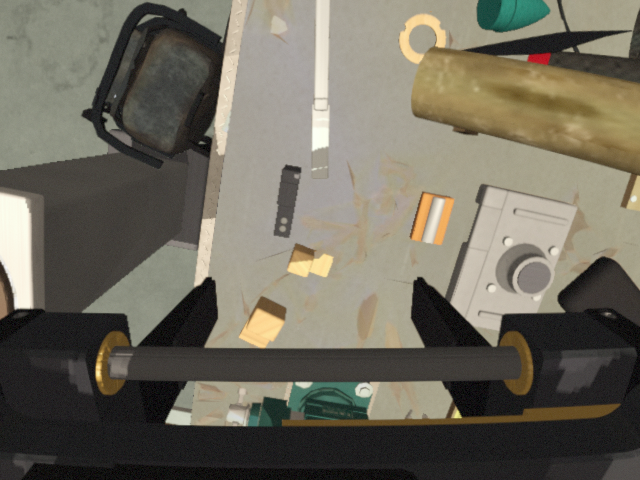

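The wrist view shows the bar (tip about (320,178), axis about column 321), the keeper (288,200), the small block (310,262), the fulcrum (432,218) and the base, whose front edge runs from about (483,185) to (450,300).

Run:
```python
from h import *
im=cv2.imread("pics/w1.png")
cv2.imwrite("pics/c2.png",cv2.resize(im[90:310,260:540],(764,600),interpolation=cv2.INTER_CUBIC))
hsv=cv2.cvtColor(im,cv2.COLOR_BGR2HSV)
import pickle; c=cam("wrist",pickle.load(open("w1.pkl","rb")))
for n,(x0,y0,x1,y1),lo,hi in [("blade",(300,100,340,190),(0,0,175),(180,40,255)),("handle",(305,0,340,100),(0,0,175),(180,40,255)),("small",(275,235,345,285),(10,70,120),(30,255,255)),("fulc",(400,180,465,255),(5,130,120),(25,255,255)),("steel",(415,180,460,255),(0,0,185),(180,40,255)),("keep",(265,155,310,245),(0,0,0),(180,255,75)),("base",(445,175,590,310),(0,0,110),(180,25,255))]:
    m=np.zeros(im.shape[:2],np.uint8); m[y0:y1,x0:x1]=cv2.inRange(hsv[y0:y1,x0:x1],np.array(lo),np.array(hi))
    cs,_=cv2.findContours(m,cv2.RETR_EXTERNAL,cv2.CHAIN_APPROX_NONE)
    if not cs: print(n,"none",np.median(hsv[y0:y1,x0:x1].reshape(-1,3),0)); continue
    k=max(cs,key=cv2.contourArea); r=cv2.boxPoints(cv2.minAreaRect(k)); print(n,cv2.contourArea(k),r.round(1).tolist())
```

```text
blade 826.5 [[311.0, 100.0], [329.0, 100.0], [329.0, 151.0], [311.0, 151.0]]
handle 1379.0 [[313.3999938964844, 99.0], [315.0, -0.20000000298023224], [330.20001220703125, 0.0], [328.5, 99.19999694824219]]
small 855.0 [[286.6000061035156, 275.20001220703125], [288.0, 248.5], [333.29998779296875, 250.89999389648438], [331.8999938964844, 277.6000061035156]]
fulc 783.5 [[410.0, 238.6999969482422], [422.8999938964844, 190.0], [454.0, 198.3000030517578], [441.1000061035156, 247.0]]
steel 395.0 [[422.20001220703125, 241.10000610351562], [435.5, 196.6999969482422], [444.8999938964844, 199.60000610351562], [431.6000061035156, 244.0]]
keep 66.0 [[282.8999938964844, 169.60000610351562], [283.79998779296875, 164.60000610351562], [300.6000061035156, 167.6999969482422], [299.70001220703125, 172.6999969482422]]
base 547.5 [[514.7999877929688, 268.29998779296875], [545.7000122070312, 259.5], [553.2000122070312, 285.70001220703125], [522.2999877929688, 294.5]]
```

View pics/c2.png

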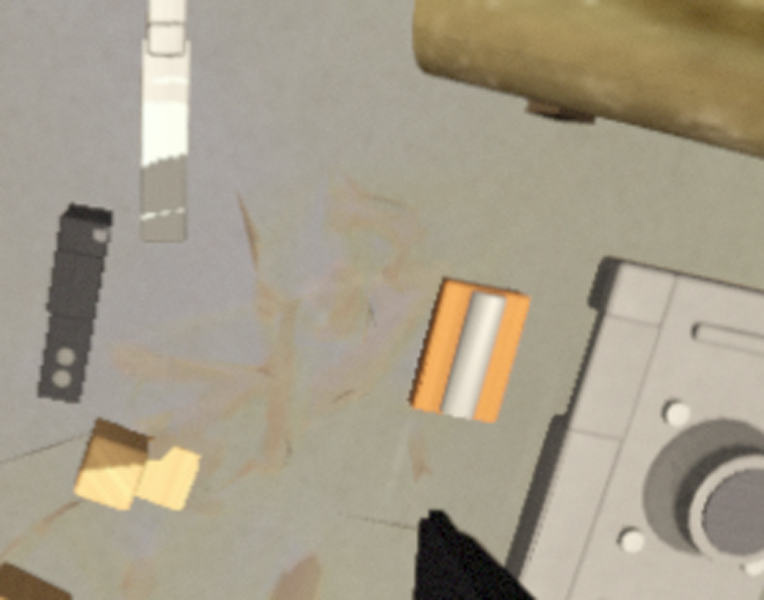

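The crop shows the notch gap in the base front between crop (597,308) and (563,418), the fulcrum's corners, the keeper from (85,210) to (60,400), and the small block's heel top at about (110,480) with its tread to its right.

Run:
```python
from h import *
import pickle; c=cam("wrist",pickle.load(open("w1.pkl","rb")))
P=lambda x,y,z: on(c,(260+x/2.729,90+y/2.727),z)
for n,x,y,z in [("baseTL",619,258,.024),("notchL top",602,310,.024),("notchR top",569,418,.024),("front top low",529,565,.024),
 ("notchL bot",590,310,0),("notchR bot",553,418,0),("front bot low",510,565,0),
 ("fulcTL",446,278,.014),("fulcTR",529,294,.014),("fulcBR",494,422,.014),("fulcBL",412,407,.014),("steelT",490,293,.022),("steelB",459,416,.022),
 ("lipTL",62,218,.048),("lipTR",110,224,.048),("lipBL",50,316,.048),("lipBR",97,319,.048),("footBL",38,397,.015),("footBR",79,403,.015),
 ("heel a",88,455,.03),("heel b",146,466,.03),("heel c",131,509,.03),("heel d",77,492,.03),("nose a",200,455,.007),("nose b",183,509,.007),
 ("tipL",142,241,.005),("tipR",187,241,.005),("bladeL",143,42,.005),("bladeR",190,42,.005)]:
    print(n,P(x,y,z))
for uv in [(314.9,3),(330.2,3),(313.5,97),(328.5,97)]: print("handle",on(c,uv,.016))
```

```text
baseTL [0.6976 0.2907 0.024 ]
notchL top [0.6975 0.2677 0.024 ]
notchR top [0.6984 0.2182 0.024 ]
front top low [0.7026 0.1464 0.024 ]
notchL bot [0.7035 0.264  0.    ]
notchR bot [0.7025 0.2114 0.    ]
front bot low [0.7051 0.1355 0.    ]
fulcTL [0.6301 0.2659 0.014 ]
fulcTR [0.668  0.2667 0.014 ]
fulcBR [0.6699 0.2073 0.014 ]
fulcBL [0.6313 0.2066 0.014 ]
steelT [0.648  0.2644 0.022 ]
steelB [0.6504 0.2087 0.022 ]
lipTL [0.4648 0.2617 0.048 ]
lipTR [0.4837 0.2632 0.048 ]
lipBL [0.4671 0.2223 0.048 ]
lipBR [0.4858 0.2248 0.048 ]
footBL [0.4666 0.1779 0.015 ]
footBR [0.485  0.1788 0.015 ]
heel a [0.4932 0.1609 0.03  ]
heel b [0.519 0.161 0.03 ]
heel c [0.5166 0.1398 0.03  ]
heel d [0.4917 0.1429 0.03  ]
nose a [0.5439 0.1631 0.007 ]
nose b [0.5419 0.1354 0.007 ]
tipL [0.4983 0.2536 0.005 ]
tipR [0.5174 0.2575 0.005 ]
bladeL [0.4821 0.3348 0.005 ]
bladeR [0.5012 0.3388 0.005 ]
handle [0.464  0.4368 0.016 ]
handle [0.4797 0.44   0.016 ]
handle [0.4817 0.3432 0.016 ]
handle [0.4978 0.3466 0.016 ]
```

jog_arm:
  plan:
    - [1,4.75,0.25,0,0,0,0]
    - [1,4.75,0.25,0,0,0,0]
    - [1,4.75,0.25,0,0,0,0]
    - [1,4.75,0.25,0,0,0,0]
    - [1,0,0,4.5,0,0,0]
    - [1,0,0,4.5,0,0,0]
    - [1,0,0,4.5,0,0,0]
    - [1,0,0,4.5,0,0,0]
    - [1,0,0,4.5,0,0,0]
    - [1,0,0,3,0,0,0]

```text
time: 3.15
position: [0.4784, 0.416, 0.0322]
tcp_rot: [[-0.191, 0.982, -0.003], [0.982, 0.191, -0.002], [-0.002, -0.003, -1.0]]
ft_force: [0.5, -1.3, 0.7]
opening: 1.002
finger_force: 0.0
```

jog_arm:
  plan:
    - [0.6,0,0,1.5,0,0,0]
    - [0.4,0,0,1,0,0,0]
    - [0.4,0,0,0,0,0,0]
    - [0.4,0,0,0,0,0,0]

```text
time: 3.55
position: [0.4792, 0.4182, 0.0118]
tcp_rot: [[-0.193, 0.981, 0.001], [0.981, 0.193, 0.001], [0.001, 0.002, -1.0]]
ft_force: [-0.5, 2.2, -0.1]
opening: 0.723
finger_force: 0.0
```

jog_arm:
  plan:
    - [0.4,0.45,-0.33,0.4,0,0,0]
    - [0.4,0,0,0.5,0,0,0]
    - [0.3,0,0,0,0,0,0]
    - [0.2,0,0,0,0,0,0]
    - [0.1,0,0,0,0,0,0]
    - [0,0,0,0,0,0,0]
    - [0,0,0,0,0,0,0]
    - [0,0,0,0,0,0,0]
    - [0,0,0,0,0,0,0]
  squeeze: 60

```text
time: 4.45
position: [0.4744, 0.4217, 0.0017]
tcp_rot: [[-0.193, 0.981, -0.0], [0.981, 0.193, -0.0], [-0.0, -0.0, -1.0]]
ft_force: [-0.7, -1.0, 1.4]
opening: 0.165
finger_force: 60.0
```

jog_arm:
  plan:
    - [0,0,0,-1.5,0,0,0]
    - [0,0,0,-3,0,0,0]
    - [0,0,0,-4,0,0,0]
    - [0,0,0,-4,0,0,0]
    - [0,0,0,-3,0,0,0]
    - [0,-2,-0.4,0,0,0,0]
    - [0,-4,-0.8,0,0,0,0]
    - [0,-4,-0.8,0,0,0,0]
    - [0,-4,-0.8,0,0,0,0]
    - [0,-3,-0.6,0,0,0,0]

```text
time: 5.45
position: [0.4734, 0.2463, 0.1574]
tcp_rot: [[-0.193, 0.981, 0.0], [0.981, 0.193, -0.0], [-0.0, 0.0, -1.0]]
ft_force: [-0.1, 0.1, -3.2]
opening: 0.165
finger_force: 60.0
```

jog_arm:
  plan:
    - [0,0,0,0,0,0,-4]
    - [0,0,0,0,0,0,-8]
    - [0,0,0,0,0,0,-8]
    - [0,0,0,0,0,0,-8]
    - [0,0,0,0,0,0,-8]
    - [0,0,0,0,0,0,-8]
    - [0,0,0,0,0,0,-8]
    - [0,0,0,0,0,0,-8]
    - [0,0,0,0,0,0,-8]
    - [0,0,0,0,0,0,-8]

```text
time: 6.45
position: [0.4737, 0.2483, 0.1573]
tcp_rot: [[-0.999, 0.044, 0.0], [0.044, 0.999, -0.0], [-0.0, -0.0, -1.0]]
ft_force: [-0.2, 0.5, -3.6]
opening: 0.161
finger_force: 60.0
```

jog_arm:
  plan:
    - [0,0,0,0,0,0,-8]
    - [0,0,0,0,0,0,-4]
    - [0,0,0,0,0,0,0]
    - [0,0,0,0,5,0,0]
    - [0,0,0,0,-5,0,0]
    - [0,0,0,0,0,6,0]
    - [0,0,0,0,0,6.5,0]
    - [0,0,0,0,0,6,0]
    - [0,0,0,0,0,0,0]
    - [0,0,0,0,0,0,0]

```text
time: 7.45
position: [0.4739, 0.2482, 0.1563]
tcp_rot: [[-0.937, -0.158, -0.311], [-0.149, 0.988, -0.05], [0.316, -0.001, -0.949]]
ft_force: [0.7, 0.0, -2.9]
opening: 0.164
finger_force: 60.0
```

```bash
cat > tgt.py <<'E'
from h import *
def pose(T,yaw,A,back=0.,up=0.,g=.170,u=.0017):
    c,s=np.cos(np.radians(yaw)),np.sin(np.radians(yaw)); a=np.radians(A)
    x=np.array([c*np.cos(a),s*np.cos(a),-np.sin(a)]); y=np.array([-s,c,0]); z=np.cross(x,y)
    p=np.array(T)-(g+back)*x+u*z+[0,0,up]
    return p,np.stack([-x,y,-z],1)
from scipy.spatial.transform import Rotation as R
def delta(p,r,st=None):
    st=st or bot.state(); C=st["tcp_rot"]
    print("shift cm",(C.T@(p-st["position"])*100).round(2),"turn",R.from_matrix(C.T@r).as_rotvec(degrees=True).round(2))
E
python3 - <<'E'
from tgt import *
import pickle
st=bot.state(); print(st["time"],st["position"],st["tcp_rot"],st["ft_force"])
T=[.714,.243,.002]
for b,u in ((.075,.06),(.075,0),(0,0)):
    delta(*pose(T,9,18.5,b,u))
cv2.imwrite("pics/w2.png",viewer.camera("wrist")); pickle.dump(st,open("w2.pkl","wb"))
E
```

```text
7.45 [0.4739 0.2482 0.1563] [[-0.9371 -0.1576 -0.3115]
 [-0.1493  0.9875 -0.0504]
 [ 0.3155 -0.0008 -0.9489]] [ 0.6875  0.049  -2.865 ]
shift cm [-0.9  -4.27  1.28] turn [-0.06  0.11  0.05]
shift cm [-2.79 -4.27  6.98] turn [-0.06  0.11  0.05]
shift cm [-10.29  -4.27   6.99] turn [-0.06  0.11  0.05]
```

View pics/w2.png

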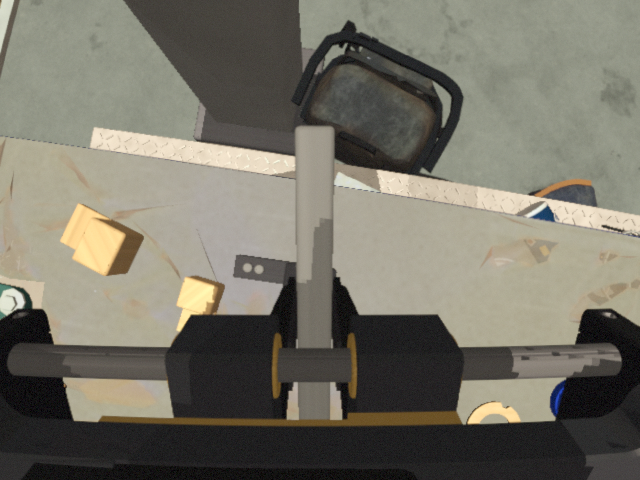

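The handle end is at (315,127), in line with the tool. I'll check the bar's pitch in the grip with the side and top views at the pre-insertion pose.

jog_arm:
  plan:
    - [0,0,-2,0,0,0,0]
    - [0,-0.9,-2.27,1.28,0,0,0]
    - [0,0,0,0,0,0,0]
    - [0,0,0,0,0,0,0]

```text
time: 7.9
position: [0.4847, 0.2069, 0.1421]
tcp_rot: [[-0.937, -0.158, -0.312], [-0.15, 0.987, -0.05], [0.316, -0.0, -0.949]]
ft_force: [-0.4, 1.3, -3.6]
opening: 0.157
finger_force: 60.0
```

Run:
```python
from tgt import *
import pickle
s2=pickle.load(open("w2.pkl","rb")); c=cam("wrist",s2)
W=lambda st,q: st["position"]+st["tcp_rot"]@np.array(q)
for y in (-.008,.008): print("pred end top",proj(c,W(s2,(.08,y,-.0143))))
st=bot.state(); print(st["position"])
ims=[]
for n in ("top","side"):
    im=viewer.camera(n); cc=cam(n)
    a=proj(cc,W(st,(-.17,0,-.0015))); b=proj(cc,W(st,(.08,0,-.006))); print(n,a,b)
    x,y=int(a[0]),int(a[1]); k=cv2.resize(im[y-50:y+50,x-65:x+65],(780,600),interpolation=cv2.INTER_CUBIC)
    ims.append(cv2.resize(k,(390,300)))
cv2.imwrite("pics/tip.png",np.hstack(ims))
T=[.714,.243,.002]
for b in (.075,.02,0): delta(*pose(T,9,18.5,b,0))
```

```text
pred end top [294.0591 126.1351]
pred end top [334.8559 126.1459]
[0.4847 0.2069 0.1421]
top [287.0212 212.2642] [299.266  323.0461]
side [287.981  249.5775] [389.0423 246.6887]
shift cm [-1.93 -0.08  5.78] turn [-0.05  0.08  0.15]
shift cm [-7.43 -0.09  5.78] turn [-0.05  0.08  0.15]
shift cm [-9.43 -0.1   5.79] turn [-0.05  0.08  0.15]
```

View pics/tip.png

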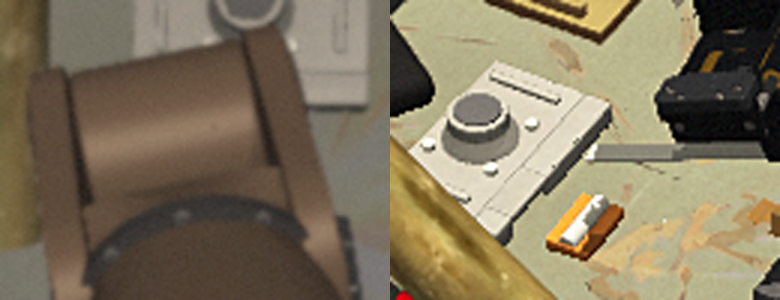

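The side view shows the bar tip at about crop (588,153), within a pixel of the prediction, so the grip has not slipped. Going down, then sliding in along the bar's own axis.

jog_arm:
  plan:
    - [0,-0.6,0,1.9,0,0,0]
    - [0,-0.7,-0.08,2,0,0,0]
    - [0,-0.6,0,1.9,0,0,0]
    - [0,0,0,0,0,0,0]
    - [0,0,0,0,0,0,0]

```text
time: 8.5
position: [0.4849, 0.2066, 0.0812]
tcp_rot: [[-0.936, -0.16, -0.313], [-0.151, 0.987, -0.051], [0.317, -0.0, -0.948]]
ft_force: [1.4, -0.5, -2.2]
opening: 0.166
finger_force: 60.0
```

jog_arm:
  plan:
    - [0,-1,0,0,0,0,0]
    - [0,-1,0,0,0,0,0]
    - [0,-1,0,0,0,0,0]
    - [0,-1,0,0,0,0,0]
    - [0,-1,0,0,0,0,0]
    - [0,0,0,0,0,0,0]
    - [0,0,0,0,0,0,0]

```text
time: 9.2
position: [0.5317, 0.2136, 0.0644]
tcp_rot: [[-0.936, -0.159, -0.314], [-0.151, 0.987, -0.051], [0.318, -0.0, -0.948]]
ft_force: [-0.5, 0.2, -2.6]
opening: 0.161
finger_force: 60.0
```

Run:
```python
from tgt import *
st=bot.state(); print(st["position"],st["ft_force"],st["ft_torque"])
W=lambda q: st["position"]+st["tcp_rot"]@np.array(q)
print("tip",W((-.17,0,.0017)))
delta(*pose([.714,.243,.002],9,18.5))
cc=cam("side"); a=proj(cc,W((-.17,0,-.0015))); print(a); im=viewer.camera("side")
cv2.imwrite("pics/tip2.png",cv2.resize(im[200:300,220:350],(780,600),interpolation=cv2.INTER_CUBIC))
```

```text
[0.5317 0.2136 0.0644] [-0.5074  0.2064 -2.5623] [ 0.151  -0.4901 -0.0175]
tip [0.6903 0.2391 0.0088]
shift cm [-2.49  0.05 -0.11] turn [-0.05 -0.02  0.13]
[271.6846 268.1781]
```

View pics/tip2.png

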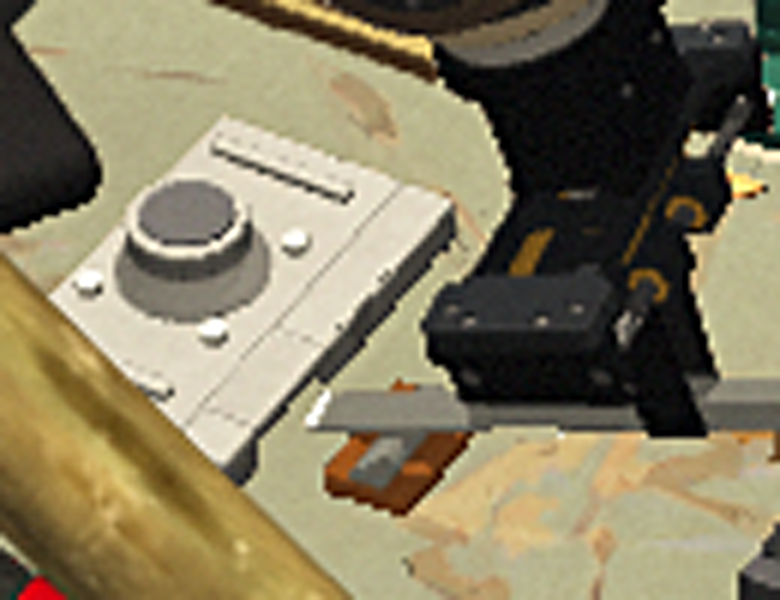

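The tip is just short of the notch mouth at crop (312,420), over the fulcrum and clear of the base's face.

jog_arm:
  plan:
    - [0,-0.5,0,-0.05,0,0,0]
    - [0,-0.5,0,-0.05,0,0,0]
    - [0,-0.5,0,0,0,0,0]
    - [0,-0.5,0,0,0,0,0]
    - [0,-0.4,0,0,0,0,0]
    - [0,0,0,0,0,0,0]
    - [0,0,0,0,0,0,0]

```text
time: 9.95
position: [0.5544, 0.2172, 0.0579]
tcp_rot: [[-0.936, -0.159, -0.314], [-0.151, 0.987, -0.051], [0.318, -0.0, -0.948]]
ft_force: [-0.5, -0.1, -3.7]
opening: 0.164
finger_force: 60.0
```

Run:
```python
from tgt import *
st=bot.state(); print(st["position"],st["ft_force"],st["ft_torque"])
W=lambda q: st["position"]+st["tcp_rot"]@np.array(q)
print("tip",W((-.17,0,.0017)))
# lever about fulcrum axis: underside tangent to r=8 cylinder at (.6493, z .014); keep tip-to-tangent length
def lev(A,yaw=9,L=None):
    c,s=np.cos(np.radians(yaw)),np.sin(np.radians(yaw)); a=np.radians(A)
    x=np.array([c*np.cos(a),s*np.cos(a),-np.sin(a)]); y=np.array([-s,c,0]); z=np.cross(x,y)
    return x,y,z
F=np.array([.6493,.234,.014]); tip=W((-.17,0,.0017))
x,y,z=lev(18.5); L=(tip-F)@x; print("L",L,"gap",(tip-F)@z-.008)
for A in (18.5,14,10,5,0,-2.4):
    x,y,z=lev(A); T=F+.008*z+L*x; T[1]+=tip[1]-(F+.008*lev(18.5)[2]+L*lev(18.5)[0])[1]
    print(A,"tip",T,end=" "); delta(*pose(T,9,A))
```

```text
[0.5544 0.2172 0.0579] [-0.5296 -0.0796 -3.682 ] [ 0.1562 -0.4894 -0.0594]
tip [0.713  0.2428 0.0023]
L 0.06466585201347545 gap 0.0012735258003838124
18.5 tip [0.7124 0.2428 0.0011] shift cm [0.02 0.05 0.14] turn [-0.05 -0.02  0.14]
14 tip [0.7132 0.2429 0.0061] shift cm [0.06 0.05 0.97] turn [-0.05 -4.52  0.14]
10 tip [0.7136 0.243  0.0106] shift cm [0.05 0.05 1.71] turn [-0.04 -8.52  0.14]
5 tip [0.7136 0.243  0.0163] shift cm [-0.05  0.05  2.63] turn [ -0.04 -13.52   0.14]
0 tip [0.7132 0.2429 0.022 ] shift cm [-0.22  0.05  3.53] turn [ -0.03 -18.52   0.15]
-2.4 tip [0.7128 0.2428 0.0247] shift cm [-0.33  0.05  3.96] turn [ -0.03 -20.92   0.15]
```

jog_arm:
  plan:
    - [0,0,0.05,0.14,0,0,0]
    - [0,0.03,0,0.37,0,-2,0]
    - [0,0.03,0,0.37,0,-2,0]
    - [0,0.03,0,0.37,0,-2,0]
    - [0,0.03,0,0.37,0,-2,0]
    - [0,0,0,0,0,0,0]
    - [0,0,0,0,0,0,0]

```text
time: 10.65
position: [0.5497, 0.217, 0.0433]
tcp_rot: [[-0.971, -0.159, -0.178], [-0.156, 0.987, -0.028], [0.18, 0.0, -0.984]]
ft_force: [4.6, -0.1, -0.2]
opening: 0.16
finger_force: 60.0
```

jog_arm:
  plan:
    - [0,0.03,0,0.37,0,-2,0]
    - [0,0.03,0,0.37,0,-2,0]
    - [0,0.02,0,0.18,0,-1,0]
    - [0,0.02,0,0.18,0,-1,0]
    - [0,0,0,0,0,0,0]
    - [0,0,0,0,0,0,0]

```text
time: 11.25
position: [0.5481, 0.2169, 0.0327]
tcp_rot: [[-0.985, -0.159, -0.073], [-0.158, 0.987, -0.011], [0.074, 0.0, -0.997]]
ft_force: [8.3, 2.6, -1.9]
opening: 0.16
finger_force: 60.0
```

jog_arm:
  plan:
    - [0,0.02,0,0.18,0,-1,0]
    - [0,0.02,0,0.18,0,-1,0]
    - [0,0.02,0,0.18,0,-1,0]
    - [0,0,0,0,0,0,0]
    - [0,0,0,0,0,0,0]

```text
time: 11.75
position: [0.5477, 0.2169, 0.0278]
tcp_rot: [[-0.987, -0.159, -0.02], [-0.159, 0.987, -0.003], [0.021, 0.001, -1.0]]
ft_force: [8.6, 1.7, -0.1]
opening: 0.169
finger_force: 60.0
```

Run:
```python
from tgt import *
p=np.array([.5544,.2172,.0579]); r=R.from_matrix([[-0.936,-0.159,-0.314],[-0.151,0.987,-0.051],[0.318,0,-0.948]])
rows=[(0,.05,.14,0)]+[(.03,0,.37,-2)]*6+[(.02,0,.18,-1)]*5
for a,b,c,d in rows:
    p=p+r.apply(np.array([a,b,c])/100); r=r*R.from_rotvec([0,d,0],degrees=True)
print("cmd",p,r.as_matrix()[:,0])
st=bot.state(); print(st["position"],st["tcp_rot"][:,0],st["ft_force"],st["ft_torque"],st["joint_efforts"])
# base displacement: project base corners in side view
im=viewer.camera("side"); cv2.imwrite("pics/s3.png",im)
a=cv2.imread("pics/side0.png"); 
g=cv2.cvtColor(im,cv2.COLOR_BGR2GRAY); g0=cv2.cvtColor(a,cv2.COLOR_BGR2GRAY)
# bolt heads / boss tracking by template match
for n,(x,y) in {"boss":(251,235),"screw r":(269,240),"screw f":(255,255),"corner":(293,235)}.items():
    t=g0[y-6:y+7,x-6:x+7]; m=cv2.matchTemplate(g[y-16:y+17,x-16:x+17],t,cv2.TM_CCOEFF_NORMED); _,v,_,l=cv2.minMaxLoc(m); print(n,v.__round__(2),l[0]-10,l[1]-10)
```

```text
cmd [0.5453 0.2162 0.0266] [-0.9869 -0.1591  0.027 ]
[0.5477 0.2169 0.0278] [-0.9871 -0.1586  0.0205] [ 8.6318  1.7322 -0.131 ] [ 0.4745 -1.1775 -0.2084] [  0.9635 -62.7294 -10.9587  -0.1696   1.896   -0.1282]
boss 0.85 -2 -2
screw r 0.88 -1 -2
screw f 0.94 -1 -2
corner 0.95 -1 -3
```

jog_arm:
  plan:
    - [0,-0.1,0,0.18,0,-1,0]
    - [0,-0.1,0,0.18,0,-1,0]
    - [0,0,0,0.15,0,-0.5,0]
    - [0,0,0,0,0,0,0]
    - [0,0,0,0,0,0,0]

```text
time: 12.3
position: [0.5475, 0.2168, 0.0222]
tcp_rot: [[-0.987, -0.159, 0.019], [-0.159, 0.987, 0.003], [-0.019, 0.0, -1.0]]
ft_force: [1.1, 1.3, 6.6]
opening: 0.163
finger_force: 60.0
```

jog_arm:
  plan:
    - [0,0,0,0.1,0,0,0]
    - [0,0,0,0.1,0,0,0]
    - [0,0,0,0,0,0,0]
    - [0,0,0,0,0,0,0]

```text
time: 12.7
position: [0.5474, 0.2168, 0.0207]
tcp_rot: [[-0.987, -0.159, 0.019], [-0.159, 0.987, 0.003], [-0.019, 0.0, -1.0]]
ft_force: [-1.9, -0.4, 13.6]
opening: 0.16
finger_force: 60.0
```

```bash
cat > trk.py <<'E'
from tgt import *
def trk():
    im=viewer.camera("side"); g=cv2.cvtColor(im,cv2.COLOR_BGR2GRAY); g0=cv2.cvtColor(cv2.imread("pics/side0.png"),cv2.COLOR_BGR2GRAY)
    g=cv2.resize(g,None,fx=4,fy=4,interpolation=cv2.INTER_CUBIC); g0=cv2.resize(g0,None,fx=4,fy=4,interpolation=cv2.INTER_CUBIC)
    for n,(x,y) in {"boss":(251,235),"screw r":(269,240),"screw f":(255,255),"corner":(293,235),"rear":(258,222)}.items():
        x*=4;y*=4
        t=g0[y-28:y+29,x-28:x+29]; m=cv2.matchTemplate(g[y-72:y+73,x-72:x+73],t,cv2.TM_CCOEFF_NORMED); _,v,_,l=cv2.minMaxLoc(m); print(n,round(v,2),(l[0]-44)/4,(l[1]-44)/4)
    st=bot.state(); print(st["time"],st["position"],st["tcp_rot"][:,0],st["ft_force"],st["ft_torque"])
    return im
E
python3 -c "
from trk import *
trk()"
```

```text
boss 0.78 -3.0 -2.75
screw r 0.9 -1.25 -3.25
screw f 0.94 -1.25 -3.0
corner 0.95 -1.0 -4.75
rear 0.8 -0.75 -1.0
12.75 [0.5474 0.2169 0.0207] [-0.9871 -0.1591 -0.0192] [-2.2115  1.2886 13.1366] [ 0.2951 -0.0218 -0.1406]
```

```bash
cat >> trk.py <<'E'
def lift(obs):
    c=cam("side"); yaw=np.radians(1.8); B=np.array([.7005+.06,.2005,0]); Rz=R.from_euler("z",1.8,degrees=True)
    # points in base frame: front-right top corner, screws
    pts={"corner":(-.06,-.09,.024)}
    from scipy.optimize import least_squares
    def pr(h,p):
        th=np.arctan2(h,.12); q=R.from_euler("y",th).apply(np.array(p)-[.06,0,0])+[.06,0,0]
        return proj(c,B+Rz.apply(q))
    p=pts["corner"]; p0=pr(0,p); print("corner px",p0)
    for h in (.009,.011,.013,.015,.017,.018): print(h,(pr(h,p)-p0).round(2))
E
python3 -c "
from trk import *
lift(0)"
```

```text
corner px [295.0587 231.6269]
0.009 [-0.86 -2.85]
0.011 [-1.09 -3.49]
0.013 [-1.32 -4.13]
0.015 [-1.56 -4.77]
0.017 [-1.81 -5.4 ]
0.018 [-1.94 -5.72]
```

jog_arm:
  plan:
    - [0,0,0,0.1,0,-0.3,0]
    - [0,0,0,0,0,0,0]
    - [0,0,0,0,0,0,0]

```text
time: 13.05
position: [0.5474, 0.2169, 0.0198]
tcp_rot: [[-0.987, -0.159, 0.024], [-0.159, 0.987, 0.004], [-0.025, 0.0, -1.0]]
ft_force: [-4.3, 0.1, 14.3]
opening: 0.162
finger_force: 60.0
```

jog_arm:
  plan:
    - [0,0,0,0.1,0,-0.3,0]
    - [0,0,0,0,0,0,0]
    - [0,0,0,0,0,0,0]

```text
time: 13.35
position: [0.5475, 0.2169, 0.0195]
tcp_rot: [[-0.987, -0.159, 0.03], [-0.159, 0.987, 0.005], [-0.03, 0.0, -1.0]]
ft_force: [-6.2, -0.8, 23.3]
opening: 0.162
finger_force: 60.0
```

jog_arm:
  plan:
    - [0,0.1,0,-0.05,0,0,0]
    - [0,0,0.3,0,0,0,1]
    - [0,0,0.3,0,0,0,1]
    - [0,0,0.3,0,0,0,1]
    - [0,0,0,0,0,0,0]

```text
time: 13.85
position: [0.5461, 0.2249, 0.0195]
tcp_rot: [[-0.994, -0.106, 0.031], [-0.106, 0.994, 0.004], [-0.031, 0.001, -1.0]]
ft_force: [1.5, -7.7, 14.8]
opening: 0.164
finger_force: 60.1
```

```bash
python3 -c "
from trk import *
trk()"
```

```text
boss 0.8 -3.0 -3.0
screw r 0.87 -1.25 -3.5
screw f 0.92 -1.0 -3.5
corner 0.95 -1.0 -5.5
rear 0.77 -0.75 -1.25
13.9 [0.5462 0.2249 0.0195] [-0.9938 -0.1064 -0.0313] [ 0.9817 -6.6369 14.6046] [-1.1855 -0.664  -0.5552]
```

jog_arm:
  plan:
    - [0,0,0.3,0,0,0,1]
    - [0,0,0.3,0,0,0,1]
    - [0,0,0.3,0,0,0,1]
    - [0,0,0.3,0,0,0,1]
    - [0,0,0,0,0,0,0]
    - [0,0,0,0,0,0,0]

```text
time: 14.5
position: [0.5451, 0.2364, 0.0195]
tcp_rot: [[-0.999, -0.036, 0.03], [-0.036, 0.999, 0.004], [-0.031, 0.003, -1.0]]
ft_force: [1.0, -10.3, 15.4]
opening: 0.165
finger_force: 60.3
```

jog_arm:
  plan:
    - [0,0,0.2,0,0,0,0.5]
    - [0,0,0,-0.1,0,0.3,0]
    - [0,0,0,-0.1,0,0.5,0]
    - [0,0,0,-0.1,0,0.5,0]
    - [0,0,0,0,0,0,0]
    - [0,0,0,0,0,0,0]

```text
time: 15.1
position: [0.5448, 0.2381, 0.0219]
tcp_rot: [[-1.0, -0.027, 0.007], [-0.027, 1.0, 0.003], [-0.007, 0.003, -1.0]]
ft_force: [3.0, -11.6, 9.0]
opening: 0.164
finger_force: 60.3
```

jog_arm:
  plan:
    - [0,0,0,-0.1,0,0.5,0]
    - [0,0,0,-0.1,0,0.5,0]
    - [0,0,0,0,0,0,0]
    - [0,0,0,0,0,0,0]

```text
time: 15.5
position: [0.5448, 0.2382, 0.0235]
tcp_rot: [[-1.0, -0.028, -0.011], [-0.028, 1.0, 0.003], [0.011, 0.003, -1.0]]
ft_force: [3.3, -9.8, 4.0]
opening: 0.163
finger_force: 60.3
```

jog_arm:
  plan:
    - [0,0,0,-0.1,0,0,0]
    - [0,0,0,-0.1,0,0,0]
    - [0,0,0,0,0,0,0]
    - [0,0,0,0,0,0,0]

```text
time: 15.9
position: [0.5448, 0.2381, 0.0237]
tcp_rot: [[-1.0, -0.027, -0.011], [-0.027, 1.0, 0.002], [0.011, 0.003, -1.0]]
ft_force: [10.6, -7.5, -16.9]
opening: 0.163
finger_force: 60.3
```

jog_arm:
  plan:
    - [0,0,-0.15,-0.1,0,0,0]
    - [0,0,-0.1,0,0,0,0]
    - [0,0,0,0,0,0,0]
    - [0,0,0,0,0,0,0]

```text
time: 16.3
position: [0.5447, 0.2379, 0.0238]
tcp_rot: [[-1.0, -0.027, -0.011], [-0.027, 1.0, 0.005], [0.011, 0.005, -1.0]]
ft_force: [11.2, 11.4, -30.3]
opening: 0.165
finger_force: 60.2
```

```bash
python3 -c "
from trk import *
trk()"
```

```text
boss 0.78 -2.25 -2.5
screw r 0.91 -1.0 -3.25
screw f 0.93 -0.5 -3.0
corner 0.96 -1.0 -4.75
rear 0.8 -0.25 -1.0
16.35 [0.5447 0.2379 0.0237] [-0.9996 -0.0271  0.0109] [ 11.4948  12.4295 -31.0121] [ 2.1182 -2.585  -0.8171]
```

jog_arm:
  plan:
    - [0,-0.1,0.12,0.2,0,0,0]
    - [0,-0.1,0.02,0.05,0,0,0]
    - [0,0,0,0,0,0,0]
    - [0,0,0,0,0,0,0]

```text
time: 16.75
position: [0.5449, 0.2376, 0.0235]
tcp_rot: [[-1.0, -0.028, -0.015], [-0.028, 1.0, 0.002], [0.015, 0.003, -1.0]]
ft_force: [-3.9, -3.6, 2.6]
opening: 0.168
finger_force: 60.2
```

jog_arm:
  plan:
    - [0.2,0,0,0,0,0,0]
    - [0.35,0,0,0,0,0,0]
    - [0.4,0,0,0,0,0,0]
    - [0.4,0,0,-1,0,0,0]
    - [0.4,0,0,-2.5,0,0,0]
    - [0.5,0,0,-4,0,0,0]
    - [0.7,0,0,-5,0,0,0]
    - [0.7,0,0,-5,0,0,0]
    - [0.7,-1.2,-4,0,0,0,0]
    - [0.7,-1.2,-4,0,0,0,0]
  squeeze: 30

```text
time: 17.75
position: [0.575, 0.1584, 0.2006]
tcp_rot: [[-0.999, -0.032, -0.008], [-0.032, 0.999, 0.004], [0.008, 0.004, -1.0]]
ft_force: [0.4, 0.2, -1.3]
opening: 0.691
finger_force: 0.0
```

jog_arm:
  plan:
    - [0.7,0,0,0,0,0,0]
    - [0.7,0,0,0,0,0,0]
    - [0.7,0,0,0,0,0,0]

```text
time: 18.05
position: [0.5743, 0.159, 0.1982]
tcp_rot: [[-0.999, -0.029, -0.013], [-0.029, 1.0, 0.003], [0.012, 0.004, -1.0]]
ft_force: [0.4, -0.3, 1.1]
opening: 0.699
finger_force: 0.0
```

Run:
```python
from trk import *
import pickle
st=bot.state(); im=viewer.camera("wrist"); cv2.imwrite("pics/w4.png",im); pickle.dump(st,open("w4.pkl","wb")); trk()
c=cam("wrist",st); print(proj(c,np.array([.505,.15,.02])))
hsv=cv2.cvtColor(im,cv2.COLOR_BGR2HSV); m=cv2.inRange(hsv,np.array([8,80,60]),np.array([32,255,255]))
x,y=proj(c,np.array([.51,.15,.015])).astype(int)
M=np.zeros_like(m); M[max(0,y-75):y+75,max(0,x-75):x+75]=m[max(0,y-75):y+75,max(0,x-75):x+75]
M=cv2.morphologyEx(M,cv2.MORPH_OPEN,np.ones((3,3)))
for k in cv2.findContours(M,cv2.RETR_EXTERNAL,cv2.CHAIN_APPROX_NONE)[0]:
    if cv2.contourArea(k)>300: print(cv2.contourArea(k),cv2.minAreaRect(k),cv2.approxPolyDP(k,3,True)[:,0].tolist())
cv2.imwrite("pics/c4.png",cv2.resize(im[max(0,y-75):y+75,max(0,x-100):x+100],(800,600),interpolation=cv2.INTER_CUBIC)); print("crop origin",max(0,x-100),max(0,y-75))
```

```text
boss 0.79 -2.25 -2.5
screw r 0.91 -1.0 -3.25
screw f 0.94 -0.5 -3.0
corner 0.95 -1.0 -4.5
rear 0.8 -0.5 -1.0
18.15 [0.5742 0.1593 0.198 ] [-0.9995 -0.0301  0.0126] [ 0.0004  0.6751 -0.3604] [ 0.1275 -0.173  -0.0006]
[305.6214 140.4259]
1630.0 ((308.5184326171875, 152.5620880126953), (33.88813400268555, 56.654014587402344), 10.007980346679688) [[297, 123], [290, 178], [318, 181], [320, 169], [312, 156], [325, 156], [329, 128]]
crop origin 205 70
```

View pics/c4.png

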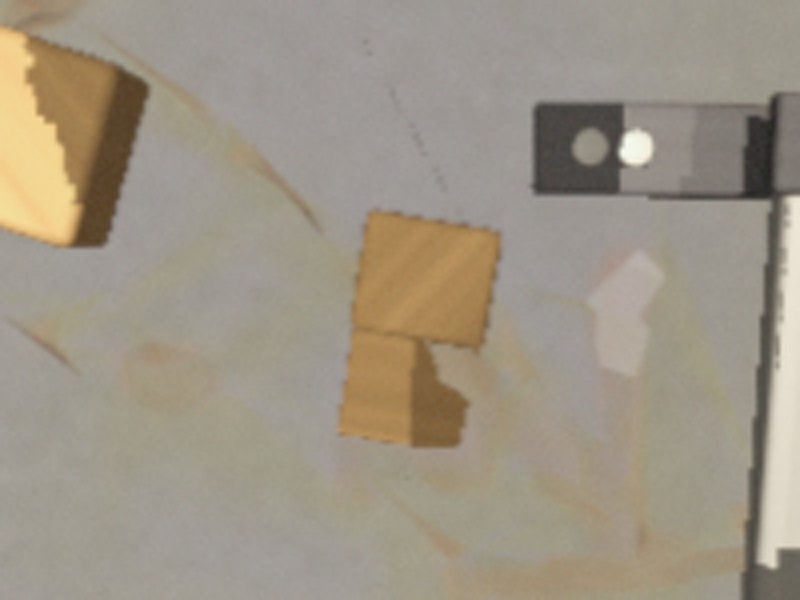

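The crop shows the small block's heel top with corners at (370,210), (500,232), (485,347) and (355,328), and its nose from (340,433) to (460,446). At the right the handle sits under the keeper's lip.

Run:
```python
from trk import *
import pickle
st=pickle.load(open("w4.pkl","rb")); c=cam("wrist",st)
P=lambda x,y,z: on(c,(205+x/4,70+y/4),z)
h=[P(370,210,.03),P(500,232,.03),P(485,347,.03),P(355,328,.03)]; n=[P(340,433,.007),P(460,446,.007)]
for q in h+n: print(q)
ctr=np.mean(h,0); print("heel centre",ctr)
ux=(h[2]+h[3]-h[0]-h[1]); uy=(h[1]+h[2]-h[0]-h[3])
print("yaw from x",np.degrees(np.arctan2(ux[1],ux[0])),"from y",np.degrees(np.arctan2(-uy[0],uy[1])), np.linalg.norm(ux)/2,np.linalg.norm(uy)/2)
nn=(n[0]+n[1])/2; print("nose",nn,np.degrees(np.arctan2(*(nn-ctr)[[1,0]])), np.linalg.norm((nn-ctr)[:2]))
s=bot.state(); print("cur tool yaw",np.degrees(np.arctan2(s["tcp_rot"][1,0],s["tcp_rot"][0,0])))
```

```text
[0.49   0.1429 0.03  ]
[0.4937 0.1707 0.03  ]
[0.5181 0.1684 0.03  ]
[0.5148 0.1401 0.03  ]
[0.5405 0.1359 0.007 ]
[0.5427 0.1643 0.007 ]
heel centre [0.5042 0.1556 0.03  ]
yaw from x -5.879496471157922 from y -7.067379822316786 0.024716643228232995 0.028296800606955157
nose [0.5416 0.1501 0.007 ] -8.309901247686552 0.037837412782008015
cur tool yaw -178.27726279809542
```

jog_arm:
  plan:
    - [0.48,0,0,0,0,-0.7,4.1]
    - [0.48,0,0,0,0,0,4.1]
    - [0.48,3.6,-0.6,2,0,0,0]
    - [0.48,3.6,-0.56,2,0,0,0]
    - [0.48,0,0,4,0,0,0]
    - [0.48,0,0,4,0,0,0]
    - [0.48,0,0,2,0,0,0]
    - [0.48,0,0,0,0,0,0]
    - [0.48,0,0,0,0,0,0]
    - [0.48,0,0,0,0,0,0]

```text
time: 19.15
position: [0.5022, 0.156, 0.0592]
tcp_rot: [[-0.994, 0.114, 0.002], [0.114, 0.994, 0.003], [-0.001, 0.004, -1.0]]
ft_force: [0.2, 0.3, 0.9]
opening: 0.48
finger_force: 0.0
```

jog_arm:
  plan:
    - [0.48,0.1,0,2,0,0,0]
    - [0.48,0,0,1.5,0,0,0]
    - [0.48,0,0,1,0,0,0]
    - [0.48,0,0,0,0,0,0]
    - [0.4,0,0,0,0,0,0]
    - [0.3,0,0,0,0,0,0]
    - [0.2,0,0,0,0,0,0]
    - [0.2,0,0,0,0,0,0]
    - [0.2,0,0,0,0,0,0]
  squeeze: 20

```text
time: 20.05
position: [0.501, 0.1559, 0.0137]
tcp_rot: [[-0.993, 0.114, 0.001], [0.114, 0.993, 0.003], [-0.0, 0.003, -1.0]]
ft_force: [-0.6, -0.5, 7.5]
opening: 0.314
finger_force: 19.8
```

jog_arm:
  plan:
    - [0.2,0,0,-1,0,0,0]
    - [0.2,0,0,-1.3,0,0,-4]
    - [0.2,0,0,0,0,0,-4]
    - [0.2,-3,0.4,0,0,0,0]
    - [0.2,-4,0.4,0,0,0,0]
    - [0.2,-4,0.4,0,0,0,0]
    - [0.2,-3,0,0,0,0,0]
    - [0.2,0,0,0,0,0,0]
    - [0.2,0,0,0,0,0,0]
    - [0.2,0,0,0,0,0,0]

```text
time: 21.05
position: [0.6392, 0.1713, 0.0361]
tcp_rot: [[-1.0, -0.025, -0.001], [-0.025, 1.0, 0.003], [0.001, 0.003, -1.0]]
ft_force: [-0.2, -0.7, 0.5]
opening: 0.315
finger_force: 19.8
```

```bash
python3 -c "
from trk import *
trk(); s=bot.state(); print(s['tcp_rot'],s['opening'])"
```

```text
boss 0.79 -2.25 -2.5
screw r 0.45 -6.25 -4.75
screw f 0.93 -0.5 -3.0
corner 0.42 4.0 3.5
rear 0.81 -0.25 -1.0
21.1 [0.6393 0.1713 0.0362] [-0.9997 -0.0256  0.0011] [-0.8634  0.1292 -0.6302] [ 0.096 -0.172  0.01 ]
[[-0.9997 -0.0256 -0.0012]
 [-0.0256  0.9997  0.003 ]
 [ 0.0011  0.003  -1.    ]] 0.3185924432097103
```

jog_arm:
  plan:
    - [0.2,0,0,1,0,0,0]
    - [0.2,0,0,0.8,0,0,0]
    - [0.2,0,0,0.3,0,0,0]
    - [0.2,0,0,0,0,0,0]
    - [0.2,-1,0,0,0,0,0]
    - [0.2,-1,0,0,0,0,0]
    - [0.2,-1,0,0,0,0,0]
    - [0.2,-0.8,0,0,0,0,0]
    - [0.2,0,0,0,0,0,0]
    - [0.2,0,0,0,0,0,0]

```text
time: 22.1
position: [0.6782, 0.1723, 0.0147]
tcp_rot: [[-1.0, -0.025, -0.001], [-0.025, 1.0, 0.003], [0.001, 0.003, -1.0]]
ft_force: [-0.8, -0.2, -1.2]
opening: 0.317
finger_force: 19.8
```

jog_arm:
  plan:
    - [0.2,-0.3,0.6,0,0,0,0]
    - [0.2,0,0.6,0,0,0,0]
    - [0.2,0,0.6,0,0,0,0]
    - [0.2,0,0,0.1,0,0,0]
    - [0.2,0,0,0,0,0,0]
    - [0.2,0,0,0,0,0,0]

```text
time: 22.7
position: [0.6808, 0.1904, 0.0141]
tcp_rot: [[-1.0, -0.025, -0.0], [-0.025, 1.0, 0.003], [0.0, 0.003, -1.0]]
ft_force: [-0.8, 0.9, 0.1]
opening: 0.314
finger_force: 19.9
```

Run:
```python
from trk import *
import pickle
trk(); st=bot.state(); im=viewer.camera("wrist"); cv2.imwrite("pics/w5.png",im); pickle.dump(st,open("w5.pkl","wb"))
im=viewer.camera("top"); cv2.imwrite("pics/t5.png",im)
```

```text
boss 0.62 -1.75 -2.25
screw r 0.47 0.5 5.0
screw f 0.65 -9.0 -6.75
corner 0.25 -10.75 11.0
rear 0.8 -0.5 -1.0
22.75 [0.6808 0.1903 0.0141] [-0.9997 -0.0253  0.0002] [-0.2917  0.7906  0.568 ] [ 0.2059 -0.1328  0.0129]
```

jog_arm:
  plan:
    - [0.2,-0.15,0,0,0,0,0]
    - [0.2,-0.15,0,0,0,0,0]
    - [0.2,0,0,0,0,0,0]
    - [0.2,0,0,0,0,0,0]

```text
time: 23.25
position: [0.6826, 0.1902, 0.0138]
tcp_rot: [[-1.0, -0.025, -0.004], [-0.025, 1.0, 0.002], [0.004, 0.003, -1.0]]
ft_force: [-6.9, -0.9, 3.6]
opening: 0.316
finger_force: 19.9
```

jog_arm:
  plan:
    - [0.2,-0.1,0,0,0,0,0]
    - [0.2,0,0,0,0,0,0]
    - [0.2,0,0,0,0,0,0]

```text
time: 23.55
position: [0.6828, 0.1901, 0.0138]
tcp_rot: [[-1.0, -0.025, -0.005], [-0.025, 1.0, 0.002], [0.005, 0.002, -1.0]]
ft_force: [-11.1, -2.1, 5.5]
opening: 0.316
finger_force: 20.0
```

jog_arm:
  plan:
    - [0.2,0.25,0,0,0,0,0]
    - [0.2,0.05,0,0,0,0,0]
    - [0.38,0,0,0,0,0,0]
    - [0.4,0,0,0,0,0,0]
    - [0.42,0,0,0,0,0,0]
    - [0.42,0,0,-1.5,0,0,0]
    - [0.42,0,0,-3,0,0,0]
    - [0.42,0,0,-5,0,0,0]
    - [0.42,0,0,-5,0,0,0]
    - [0.42,0,0,-4,0,0,0]

```text
time: 24.55
position: [0.6821, 0.1899, 0.2035]
tcp_rot: [[-1.0, -0.025, 0.003], [-0.025, 1.0, 0.004], [-0.003, 0.004, -1.0]]
ft_force: [0.4, 0.5, 0.7]
opening: 0.418
finger_force: 0.0
```

jog_arm:
  plan:
    - [0.6,0,0,0,0,0,0]
    - [0.6,0,0,0,0,0,0]
    - [0.6,0,0,0,0,0,0]

```text
time: 24.85
position: [0.6813, 0.1897, 0.1982]
tcp_rot: [[-1.0, -0.025, -0.002], [-0.025, 1.0, 0.003], [0.002, 0.003, -1.0]]
ft_force: [0.3, 1.1, 0.2]
opening: 0.584
finger_force: 0.0
```

Run:
```python
from trk import *
import pickle
trk(); st=bot.state(); im=viewer.camera("wrist"); cv2.imwrite("pics/w6.png",im); pickle.dump(st,open("w6.pkl","wb"))
c=cam("wrist",st); hsv=cv2.cvtColor(im,cv2.COLOR_BGR2HSV); m=cv2.inRange(hsv,np.array([8,80,60]),np.array([32,255,255]))
u=proj(c,np.array([.686,.19,.03])); print(u)
for k in cv2.findContours(m,cv2.RETR_EXTERNAL,cv2.CHAIN_APPROX_NONE)[0]:
    if 200<cv2.contourArea(k)<6000:
        b=cv2.approxPolyDP(k,3,True)[:,0]; print(cv2.contourArea(k),b.tolist()); print(np.array([on(c,q,.03)[:2] for q in b.astype(float)]).tolist())
```

```text
boss 0.75 -2.5 -2.5
screw r 0.39 -5.75 -5.0
screw f 0.61 -9.0 -7.0
corner 0.51 -10.5 -11.0
rear 0.81 -0.25 -1.0
24.9 [0.6813 0.1897 0.1978] [-0.9997 -0.0254  0.0024] [ 0.8089  0.2845 -0.5102] [ 0.0711 -0.1117  0.0031]
[313.8122 222.7599]
3363.5 [[566, 378], [551, 378], [542, 408], [440, 411], [437, 418], [394, 420], [192, 418], [190, 423], [324, 426], [555, 420]]
[[0.8517002796350734, 0.46811958041368334], [0.8513413062417974, 0.4505004109469673], [0.8911832509312096, 0.4496062629213104], [0.8933853746772815, 0.3329960351359971], [0.9029367056234667, 0.3309855084957991], [0.9057016441925796, 0.2834876328188132], [0.9094069361242697, 0.06212428961750038], [0.91648956105822, 0.0592799422066293], [0.915029954568723, 0.2070980394859663], [0.9086392624889953, 0.46968408729152933]]
739.0 [[434, 332], [426, 347], [437, 350], [440, 372], [438, 380], [429, 384], [435, 395], [444, 396], [448, 360], [442, 337]]
[[0.7956033409995102, 0.3134902402071257], [0.8129816236292782, 0.30742253634325334], [0.8163936284578615, 0.3192666821283606], [0.8429278137472723, 0.32598281428778975], [0.852914757535
[... 1327 characters left out ...]
01], [356, 202], [357, 191], [337, 191], [334, 178], [336, 173], [357, 173], [359, 161]]
[[0.6293579675535604, 0.2060850723545043], [0.6655288782539178, 0.20662627277782142], [0.6658851509797038, 0.2272559363221814], [0.6559516653321822, 0.2275956364557916], [0.6564356589336289, 0.20982323408036285], [0.644988703294722, 0.20670198768806922], [0.6405632843601486, 0.20828205255713567], [0.6400497383696717, 0.22671183086891783], [0.6296011526417175, 0.22788415617563876]]
838.5 [[134, 118], [134, 170], [152, 167], [154, 132]]
[[0.5969646942640708, 0.03323846350840132], [0.6415631540197101, 0.02917876306903966], [0.6386993735839835, 0.04581185616098174], [0.6085778840520399, 0.04999766870568051]]
```

jog_arm:
  plan:
    - [0.5,3,1.1,0,0,0,0]
    - [0.5,4,1.5,0,0,0,0]
    - [0.5,4,1.5,0,0,0,0]
    - [0.5,2.5,1,2,0,0,0]
    - [0.5,0,0,4,0,0,0]
    - [0.5,0,0,4,0,0,0]
    - [0.5,0,0,2.5,0,0,0]
    - [0.5,0,0,0,0,0,0]
    - [0.5,0,0,0,0,0,0]
    - [0.5,0,0,0,0,0,0]
  squeeze: 60

```text
time: 25.95
position: [0.5463, 0.238, 0.0754]
tcp_rot: [[-1.0, -0.025, 0.001], [-0.025, 1.0, 0.004], [-0.001, 0.004, -1.0]]
ft_force: [-0.6, -0.1, 0.8]
opening: 0.497
finger_force: 0.0
```

jog_arm:
  plan:
    - [0.5,0.1,0,2.5,0,0,0]
    - [0.5,0,0,2,0,0,0]
    - [0.5,0,0,1,0,0,0]
    - [0.4,0,0,0,0,0,0]
    - [0.3,0,0,0,0,0,0]
    - [0.2,0,0,0,0,0,0]
    - [0.1,0,0,0,0,0,0]
    - [0,0,0,0,0,0,0]
    - [0,0,0,0,0,0,0]
    - [0,0,0,0,0,0,0]

```text
time: 26.95
position: [0.5449, 0.2377, 0.0199]
tcp_rot: [[-1.0, -0.024, 0.0], [-0.024, 1.0, 0.003], [-0.0, 0.003, -1.0]]
ft_force: [0.1, -3.4, 6.5]
opening: 0.167
finger_force: 59.9
```

jog_arm:
  plan:
    - [0,0,0,0.15,0,-0.7,0]
    - [0,0,0,0.15,0,-0.7,0]
    - [0,0,0,0.15,0,-0.7,0]
    - [0,0,0,0.1,0,-0.3,0]
    - [0,0,0,0,0,0,0]
    - [0,0,0,0,0,0,0]

```text
time: 27.55
position: [0.5452, 0.2379, 0.0158]
tcp_rot: [[-0.999, -0.024, 0.043], [-0.024, 1.0, 0.005], [-0.043, 0.004, -0.999]]
ft_force: [-4.8, -4.8, 22.5]
opening: 0.168
finger_force: 60.0
```

jog_arm:
  plan:
    - [0,0.1,-0.3,-0.03,0,0,-1]
    - [0,0,-0.3,0,0,0,-1]
    - [0,0,-0.3,0,0,0,-1]
    - [0,0,-0.3,0,0,0,-1]
    - [0,0,-0.3,0,0,0,-1]
    - [0,0,-0.3,0,0,0,-1]
    - [0,0,-0.3,0,0,0,-1]
    - [0,0,-0.3,0,0,0,-1]
    - [0,0,0,0,0,0,0]
    - [0,0,0,0,0,0,0]

```text
time: 28.55
position: [0.5473, 0.2158, 0.0159]
tcp_rot: [[-0.985, -0.166, 0.047], [-0.166, 0.986, 0.006], [-0.047, -0.001, -0.999]]
ft_force: [-0.3, 10.7, 14.4]
opening: 0.165
finger_force: 60.2
```

jog_arm:
  plan:
    - [0,-0.02,-0.1,-0.18,0,1,0]
    - [0,-0.02,0,-0.18,0,1,0]
    - [0,-0.02,0,-0.18,0,1,0]
    - [0,-0.02,0,-0.18,0,1,0]
    - [0,0,0,0,0,0,0]
    - [0,0,0,0,0,0,0]

```text
time: 29.15
position: [0.5472, 0.2145, 0.0222]
tcp_rot: [[-0.986, -0.166, -0.025], [-0.166, 0.986, -0.006], [0.026, -0.002, -1.0]]
ft_force: [-1.6, 8.2, 7.7]
opening: 0.163
finger_force: 60.6
```

jog_arm:
  plan:
    - [0,-0.02,0,-0.18,0,1,0]
    - [0,-0.02,0,-0.18,0,1,0]
    - [0,-0.02,0,-0.18,0,1,0]
    - [0,-0.02,0,-0.18,0,1,0]
    - [0,0,0,0,0,0,0]
    - [0,0,0,0,0,0,0]

```text
time: 29.75
position: [0.5481, 0.214, 0.0288]
tcp_rot: [[-0.982, -0.165, -0.094], [-0.164, 0.986, -0.018], [0.096, -0.002, -0.995]]
ft_force: [-1.8, 5.7, 6.0]
opening: 0.166
finger_force: 60.1
```

jog_arm:
  plan:
    - [0,-0.02,0,-0.18,0,1,0]
    - [0,-0.02,0,-0.18,0,1,0]
    - [0,-0.02,0,-0.18,0,1,0]
    - [0,0,0,-0.1,0,0,0]
    - [0,0,0,0,0,0,0]
    - [0,0,0,0,0,0,0]

```text
time: 30.35
position: [0.5493, 0.2135, 0.0344]
tcp_rot: [[-0.976, -0.164, -0.147], [-0.162, 0.986, -0.027], [0.149, -0.003, -0.989]]
ft_force: [2.1, 2.6, 0.7]
opening: 0.167
finger_force: 60.0
```

```bash
python3 -c "
from trk import *
trk()"
```

```text
boss 0.92 -1.75 -1.0
screw r 0.95 -1.0 -1.0
screw f 0.96 -1.25 -1.0
corner 0.96 -0.5 -1.75
rear 0.92 0.0 0.0
30.4 [0.5493 0.2136 0.0345] [-0.9755 -0.1616  0.1491] [1.1603 1.1083 0.4649] [ 0.6089 -0.8982  0.1209]
```

jog_arm:
  plan:
    - [0,0,0,-0.05,0,0.5,0]
    - [0,0.5,0,-0.05,0,0,0]
    - [0,1,0,0,0,0,0]
    - [0,1,0,0,0,0,0]
    - [0,1.5,0,0,0,0,0]
    - [0,1.5,0,0,0,0,0]
    - [0,1,0,0,0,0,0]
    - [0,0,0,-2,0,0,0]
    - [0,0,0,-3,0,0,0]
    - [0,0,0,-3,0,0,0]

```text
time: 31.4
position: [0.4968, 0.2051, 0.1252]
tcp_rot: [[-0.973, -0.164, -0.159], [-0.162, 0.986, -0.03], [0.162, -0.003, -0.987]]
ft_force: [0.5, -0.2, -3.9]
opening: 0.163
finger_force: 60.0
```

Run:
```python
from trk import *
im=trk(); cv2.imwrite("pics/s7.png",im)
a=cv2.imread("pics/side0.png")[205:300,225:325]; b=im[205:300,225:325]
cv2.imwrite("pics/c7.png",np.hstack([cv2.resize(k,(400,380),interpolation=cv2.INTER_CUBIC) for k in (a,b)]))
```

```text
boss 0.92 -1.75 -1.0
screw r 0.95 -1.0 -1.0
screw f 0.96 -1.25 -1.0
corner 0.96 -0.5 -1.75
rear 0.92 0.0 0.0
31.45 [0.4993 0.2058 0.1298] [-0.9745 -0.1619  0.1552] [2.5365 0.9887 1.2366] [ 0.1733 -0.3986 -0.015 ]
```

View pics/c7.png

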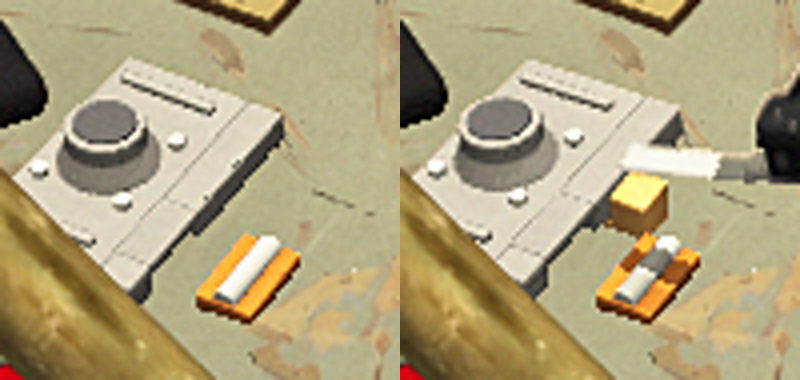

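The right panel shows the pale block seated against the raised front edge just right of the notch, and the bar's blade drawn clear at panel (640,160). Now laying the bar back on its free spot.

jog_arm:
  plan:
    - [0,0,0,-1.5,0,-3,0]
    - [0,0,0,-1.5,0,-3,0]
    - [0,0,0,0,0,-3,0]
    - [0,0,0,0,0,0,4]
    - [0,0,0,0,0,0,8]
    - [0,0,0,0,0,0,8]
    - [0,0,0,0,0,0,8]
    - [0,0,0,0,0,0,8]
    - [0,0,0,0,0,0,8]
    - [0,0,0,0,0,0,8]

```text
time: 32.45
position: [0.5007, 0.2058, 0.1537]
tcp_rot: [[-0.733, 0.68, -0.004], [0.68, 0.733, -0.004], [0.001, -0.006, -1.0]]
ft_force: [0.4, -0.3, -4.1]
opening: 0.165
finger_force: 60.0
```

jog_arm:
  plan:
    - [0,0,0,0,0,0,8]
    - [0,0,0,0,0,0,8]
    - [0,0,0,0,0,0,8]
    - [0,0,0,0,0,0,8]
    - [0,0,0,0,0,0,4]
    - [0,3,0.2,0,0,0,0]
    - [0,4.5,0.4,0,0,0,0]
    - [0,4.5,0.4,0,0,0,0]
    - [0,4.5,0.4,0,0,0,0]
    - [0,3.5,0.3,0,0,0,0]

```text
time: 33.45
position: [0.4774, 0.4072, 0.153]
tcp_rot: [[-0.199, 0.98, -0.004], [0.98, 0.199, -0.004], [-0.003, -0.005, -1.0]]
ft_force: [0.6, 0.2, -4.0]
opening: 0.164
finger_force: 60.0
```

jog_arm:
  plan:
    - [0,1.5,0,0,0,0,0]
    - [0,0,0,3,0,0,0]
    - [0,0,0,4,0,0,0]
    - [0,0,0,4,0,0,0]
    - [0,0,0,0,0,0,0]
    - [0,0,0,0,0,0,0]
    - [0,0,0,0,0,0,0]

```text
time: 34.15
position: [0.4769, 0.4202, 0.046]
tcp_rot: [[-0.198, 0.98, 0.0], [0.98, 0.198, -0.002], [-0.002, 0.0, -1.0]]
ft_force: [-0.0, 0.5, -3.4]
opening: 0.162
finger_force: 60.0
```

jog_arm:
  plan:
    - [0,0,0,2,0,0,0]
    - [0,0,0,1.3,0,0,0]
    - [0,0,0,0.7,0,0,0]
    - [0,0,0,0.25,0,0,0]
    - [0,0,0,0,0,0,0]
    - [0,0,0,0,0,0,0]

```text
time: 34.75
position: [0.4763, 0.42, 0.002]
tcp_rot: [[-0.199, 0.98, -0.001], [0.98, 0.199, -0.003], [-0.002, -0.001, -1.0]]
ft_force: [0.3, 0.2, -3.7]
opening: 0.166
finger_force: 60.0
```

jog_arm:
  plan:
    - [0,0,0,0.12,0,0,0]
    - [0.2,0,0,0,0,0,0]
    - [0.3,0,0,0,0,0,0]
    - [0.4,0,0,0,0,0,0]
    - [0.45,0,0,0,0,0,0]
    - [0.45,0,0,-0.5,0,0,0]
    - [0.45,0,0,-2,0,0,0]
    - [0.45,0,0,-4,0,0,0]
    - [0.45,0,0,-4.5,0,0,0]
    - [0.45,0,0,-4.5,0,0,0]

```text
time: 35.75
position: [0.4761, 0.4201, 0.1572]
tcp_rot: [[-0.198, 0.98, -0.002], [0.98, 0.198, -0.003], [-0.003, -0.002, -1.0]]
ft_force: [0.5, 0.6, -0.2]
opening: 0.452
finger_force: 0.0
```

Run:
```python
from trk import *
st=bot.state(); im=viewer.camera("wrist"); c=cam("wrist",st); trk(); print(st["opening"])
s=viewer.camera("side"); t=viewer.camera("top"); cv2.imwrite("pics/t9.png",t); cv2.imwrite("pics/s9.png",s)
# blade in the side view: bright grey blob near its old place; big-change areas vs start
d=cv2.absdiff(s,cv2.imread("pics/side0.png")).max(2)>40
d=cv2.morphologyEx(d.astype(np.uint8),cv2.MORPH_OPEN,np.ones((3,3)))
n,_,S,C=cv2.connectedComponentsWithStats(d); print([(S[i].tolist()) for i in range(1,n) if S[i][4]>25])
```

```text
boss 0.92 -1.75 -1.0
screw r 0.43 -1.25 -1.5
screw f 0.69 -2.75 -1.0
corner 0.5 -6.5 4.75
rear 0.92 0.0 0.0
35.85 [0.4782 0.4218 0.1619] [-0.1985  0.9801  0.0015] [ 0.5072 -0.7203 -0.7652] [-0.0078 -0.1443 -0.029 ]
0.4519544384575961
[[517, 0, 16, 39, 328], [546, 0, 94, 83, 3719], [476, 8, 7, 11, 55], [508, 43, 4, 8, 31], [508, 54, 6, 11, 51], [481, 57, 159, 223, 19929], [429, 84, 7, 4, 26], [500, 87, 5, 7, 32], [422, 93, 4, 11, 33], [421, 92, 83, 71, 2518], [254, 124, 148, 192, 11681], [333, 137, 8, 5, 31], [413, 160, 13, 7, 59], [395, 165, 21, 12, 137], [251, 235, 11, 8, 51], [505, 280, 52, 45, 1255], [633, 284, 7, 22, 113], [602, 296, 27, 8, 119], [421, 298, 53, 109, 2980], [566, 309, 74, 81, 2793], [559, 324, 15, 21, 158], [299, 326, 30, 52, 441], [260, 335, 17, 17, 123], [382, 404, 39, 76, 1552]]
```

```bash
python3 -c "
from rig import finish_job
print(finish_job())"
```

```text
the job is handed in; nothing more can be done
None
```

I handed the job in at about 36 s: the base's front edge rests on the small block's tread just right of the notch, its heel against the edge, and the bar is out of the notch and laid on the bench. Two things I could not fully confirm. The side view put the front edge about 6 mm up where about 9 mm was expected. While easing the handle under the lip I briefly pulled up on the keeper with about 31 N, under the 40 N limit.

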